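# Set the sluice gate of a teaching flume with a taper gauge

### The job

Take the steel sluice gate with the black grip out of the plate rack and slide it down the grooved guides of the flume until its lip stands on the bed, without letting it fall. Then take the yellow taper gauge by its grip, lay it flat on the flume bed and push its thin end under the gate until the gate just lifts off and rides on the gauge at about the 5 mm red line, a gap of about 5 mm. Finish there, still gripping the gauge with the gate resting on it and the hand off the gate, so that the gate can be clamped; leave everything else where it is.

Things in the scene. Friction and masses are not known exactly. Their poses are not given: they have to be found in the camera images.
- flume: Fixed model water channel with clear walls. Origin on the bench below the middle of the gate guides; y along the channel to the blue head tank (a white wheel at the other end), x across. Flat grey bed 30 mm above the origin, 106 mm wide inside, free for 220 mm either side of the guides; walls 6 mm thick, tops 60 mm above the bed. Slippery (friction about 0.2). Black clamp screws reach x = 84 mm each side.
- flume_slot (a point): Point on the bed midway between the guides, where the middle of the gate's lip comes to stand; 30 mm above the bench, axes as the flume's. Tall neighbours along the flume's y: the blue head tank from +230 to +360 mm, its top 120 mm above the bench; the wheel in its tray from -230 to -382 mm, top 117 mm above the bench.
- flume_mouth (a point): Point midway between the tops of the two guides, 70 mm above the bed. The guides are upright aluminium grooves in the side walls, 8.5 mm wide along y, groove floors 125 mm apart in x, straight up to 60 mm above the bed; above that bent-out lips open the mouth to about 18 mm along y and 134 mm across.
- rack: Fixed plywood plate rack with two stations, 150 x 165 mm, base 12 mm thick. Origin: middle of its underside. Stations 42.5 mm to either side along its y, each with two grey grooved end posts 45 mm above the base (lead-in lips 7 mm more); the gate stands in one of them, the bar screen in the other.
- gate: Loose sluice gate, 0.5 to 0.75 kg, alike either way round. Origin: middle of the underside of its lip; z up. Steel plate 122 mm wide (x), 6 thick (y), from 3 to 100 mm above the origin; white round lip bar below, 16 mm diameter, 98 long (x). Black grip on top, 44 (x) by 14 mm (y), 98 to 132 mm above the origin, to pinch across the 14 mm. Starts upright in the rack, lip on its base.
- wedge: Loose yellow taper gauge, 0.15 kg, flat on the bench, 40 mm wide (y). Origin: on its underside below the middle of its grip; x to the thin end. 2 mm thick at x = +112 mm, rising evenly to 14.6 mm at x = +22 (0.14 mm per mm), then level to the thick end at x = -23. Upright grip rib on the level part: 40 mm long (x), 16 thick (y), top 61 mm above the underside; pinch across the 16 mm.
- wedge_nose (a point): Middle of the lower edge of the gauge's thin end.
- wedge_line (a point): Middle of the red line across the taper, where the gauge is 5 mm thick; 21 mm behind the thin end, 91 mm ahead of the origin.
- screen: Loose green bar screen (frame with upright bars and a green grip), 122 x 6 x 129 mm, standing in the other station of the rack. Origin: middle of its lower edge. Not to be disturbed.
- tin_a: Loose round yellow tin with white lid, 70 mm across, 40 mm high; origin middle of its underside. Not to be disturbed.
- tin_b: A second such tin. Not to be disturbed.
- spray: Loose white spray bottle with red band, 82 mm across, 225 mm high; origin middle of its underside. Not to be disturbed.
- meter: Loose orange handheld meter lying flat, 150 x 80 x 41 mm; origin middle of its underside. Not to be disturbed.
Things that resemble listed ones, but are neither listed nor needed, are in the scene too. Leave any turquoise look-alike of the wedge alone.

How it is judged:
On the way, in this order (a step that is already met when the one before it is completed fails the run):
1. the gate stands upright in the flume's guides with its lip on the bed, let go (horizontal distance between gate and flume_slot below 0.006 m and angle between gate's own z axis and vertical below 0.06 rad and angle between the y axis of gate and the y axis of flume, either way round below 0.06 rad and z of gate in the frame of flume_slot below 0.0015 m and contact force between each of the fingers, the arm, wedge and gate below 0.1 N), for 0.2 s.
2. the gripped gauge has lifted the gate off the bed (horizontal distance between gate and flume_slot below 0.006 m and angle between gate's own z axis and vertical below 0.06 rad and angle between the y axis of gate and the y axis of flume, either way round below 0.06 rad and z of gate in the frame of flume_slot above 0.003 m and contact force between wedge and gate above 1 N and contact force between the fingers and wedge above 1 N and contact force between each of the fingers, the arm and gate below 0.1 N), for 0.2 s.
At the end, for the whole second after the job is handed in: Gate upright in the guides (6 mm, 3.5 deg), its lip 3 to 7.5 mm above the bed, resting on the gauge (over 1 N); gauge flat on the bed (5 mm, 3.5 deg, over 0.5 N) and gripped by the fingers (over 1 N); arm not touching the gate; gate and gauge still (all of step 2 and z of gate in the frame of flume_slot below 0.0075 m and contact force between wedge and flume above 0.5 N and z of wedge in the frame of flume_slot between -0.003 and 0.005 m and angle between wedge's own z axis and vertical below 0.06 rad and linear speed of each of gate, wedge below 0.02 m/s); the arm keeps its last pose, push and grip.
It fails at once if the gate is dropped (faster than 0.5 m/s with nothing holding it) (linear speed of gate above 0.5 m/s and contact force between the fingers and gate below 0.05 N).
It fails at once if the bar screen, a tin, the spray bottle or the meter is moved by more than 25 mm (distance of any of screen, tin_a, tin_b, spray, meter from where it was at the start of the episode above 0.025 m).
It also fails if it takes over 58 s, if anything falls off the work surface, if the arm or the gripper's body presses on something with over 40 N, if the wrist force passes 120 N, or if a joint passes its speed limit or range.

### The arm

A 6-joint arm with a two-finger parallel gripper is mounted at the origin on the work surface. World frame = base frame: x ahead of the robot, y to its left, z up, the work surface at z = 0. Lengths are in m, angles in rad, forces in N, time in s.
With the tool pointing down it reaches from about 0.3 to 0.875 m from the base axis. Payload 6.4 kg.
Tool frame: the origin (TCP) lies on the centre line of the jaws, within the pads' length; the fingertips stand 14 mm ahead of it and the grasp point (between the pads) lies 5 mm behind it; z points along the fingers, y is the direction in which the jaws open and shut (so a half turn about z gives the same grasp; the last joint's range is limited). The gripper opens to 85 mm and grips with 20 to 120 N. Pads are 22 mm wide; open, the fingers measure 114 mm over their backs; the gripper's body (76 mm by 85 mm) begins 54 mm behind the grasp point. The pads swing forward as they close: fully open they stand 13 mm farther back than shut.
Start: joints at [-1.366, 0.181, 1.607, -0, 1.354, -0.206], TCP at [0.23, -0.527, 0.245] pointing down, gripper open.
Joint ranges: [-2.99, 2.99], [-0.89, 2.07], [0.3, 2.58], [-1.14, 4.28], [0, 2.63], [-3.12, 3.12]. Speed limits (rad/s): [2.57, 2.57, 3.01, 3.14, 3.14, 3.14].

### API

Orientations are given as a unit quaternion [w, x, y, z].
In Python, from bench import * gives the robot as it stands.
- The arm moves only by the tool servo_tool, never from a script. Its argument "plan" is a list that holds one entry, the list of rows, each a list of 5 numbers: the shift along the world's x, y, z in m, then the turn about the world's z in rad, then the gripper command: -1 is shut, 1 is fully open, values between are in proportion. In form: [[[tx, ty, tz, roll, claw], ...]]. A call has 1 to 8 rows; each row shifts and turns the commanded pose from where the row before left it; what a row does not reach is not made up. A row lasts 1/10 s, in which the tool goes at most 50 mm and 8.59 degrees, less where a joint would pass 70% of its speed; a pose out of reach is approached as far as the arm can. A call with a gripper value outside its range is refused whole. The fingers move at their own pace and stop on an object; the grip force is fixed at half the most. Time passes only in rows, so rows that do not move let the fingers close. It gives the time, the measured TCP pose, the force and the opening at its end, in the units of the state.
- get_obs(): the state, without advancing time (a new reading comes with each control period).
- camera(name): name is "scene" or "top" or "wrist"; returns a dict with "img" (480x640x3 uint8, blue, green, red), "camera_matrix" (3x3 intrinsics, pixels), "rvec" (rotation vector, rad) and "tvec" (3), from world to camera coordinates, as OpenCV has them. Camera axes: x right, y down, z forward; pixel columns grow to the right and rows downward; lengths in m; the calibration is good to about 2 mm. A picture is of the moment at which its call begins. There is no depth.
- hand_in(): hands the job in, once; it reports no verdict.
Trained networks look in a picture, given as the dict that the camera call returned (one of the last four; its "shot" number tells which), for a name from the list of things; names that differ only in an ending like _2 or _b are one class to them, and where a whole thing is asked for, a point or a joint stands for the part that bears it (a point fixed in the world has none). Each returns a list of dicts, best first, with "conf" (0 to 1); they miss things now and then, are a little off and sometimes report something else, mostly with a low value. They report only what shows in the picture. A call takes as long as a camera call. They do not tell look-alikes from the thing itself.
- trace(picture, thing): "mask" (480x640 bool, what is visible of it) and "rect" ([left, top, right, bottom] as shares, 0 to 1, of the picture: columns of its width, rows of its height, round what is visible of it).
- pinpoint(picture, thing): "centre" ([row, column] as shares, 0 to 1, of the picture: columns of its width, rows of its height: a listed point, or the origin of a listed thing).
The state is a dict: "time_s": time; "q": joint angles; "dq": joint speeds; "joint_efforts": joint torques, N m; "eef_pos": TCP position; "eef_rot": TCP orientation; "wrist_force": force on the tool from outside, world axes, zero at the start; "torque": the same for the moment, N m; "opening": opening from 0.0 (shut) to 1.0 (fully open).
Only numpy, scipy, OpenCV 4.12 (cv2) and the standard library are available. Lean on these libraries where they do the work, as an engineer would, in place of code of your own. Each camera call takes 0.05 s, during which the arm holds its last target.

## Working session

There is one attempt and no reset: what is moved stays moved. The work goes in short steps, Python scripts to look and compute and a tool call to move; the robot and the scene stay as the last step left them, time stands still between calls to the robot, and variables do not carry over. Pictures are saved under pics/ and viewed, and the job is handed in when it is done.

Besides the shell and the picture viewer there is one more tool, called after ">>>" by a JSON object that holds its "name" and its "arguments". servo_tool: Moves the arm, as the interface text tells. Its arguments: {"type":"object","properties":{"plan":{"type":"array"}},"required":["plan"]}

```bash
ls; mkdir -p pics
cat > h.py <<'E'
from bench import *
import cv2, numpy as np
def save(p,n): cv2.imwrite('pics/'+n+'.png',p['img'])
def proj(p,X):
    return cv2.projectPoints(np.array(X,float).reshape(-1,3),np.array(p['rvec'],float),np.array(p['tvec'],float),np.array(p['camera_matrix'],float),None)[0].reshape(-1,2)
def ray(p,uv):
    K=np.array(p['camera_matrix'],float);R=cv2.Rodrigues(np.array(p['rvec'],float))[0];t=np.array(p['tvec'],float).ravel()
    d=R.T@np.linalg.inv(K)@np.array([uv[0],uv[1],1.]);return -R.T@t,d/np.linalg.norm(d)
def onz(p,uv,z):
    c,d=ray(p,uv);return c+d*(z-c[2])/d[2]
def tri(L):
    A=np.zeros((3,3));b=np.zeros(3)
    for p,uv in L:
        c,d=ray(p,uv);M=np.eye(3)-np.outer(d,d);A+=M;b+=M@c
    X=np.linalg.solve(A,b)
    return X,[np.linalg.norm(proj(p,X)[0]-uv) for p,uv in L]
def pp(p,n):
    return [(round(r['conf'],2),np.round([r['centre'][1]*640,r['centre'][0]*480],1).tolist()) for r in pinpoint(p,n)]
E
python3 - <<'E'
from h import *
o=get_obs();print(o['time_s'],o['eef_pos'],o['eef_rot'],o['opening'])
for n in ['scene','top','wrist']:
    p=camera(n);save(p,n+'0')
    for t in ['flume','flume_slot','flume_mouth','rack','gate','wedge','wedge_nose','wedge_line','screen','tin_a','spray','meter']:
        print(n,t,pp(p,t))
    c,d=ray(p,(320,240));print(c,d)
E
```

```text
pics
0.0 [ 0.22953147 -0.52660492  0.24438707] [-8.93144920e-04  9.78977528e-01  2.03966179e-01 -5.75589604e-06] 0.9969889093067119
scene flume [(0.65, [334.6, 312.0]), (0.58, [336.1, 296.3])]
scene flume_slot [(0.76, [339.2, 303.8])]
scene flume_mouth [(0.67, [336.8, 296.1])]
scene rack [(0.72, [397.2, 220.2]), (0.71, [404.3, 214.6]), (0.31, [333.8, 295.6])]
scene gate [(0.97, [407.5, 214.8]), (0.4, [191.7, 293.5])]
scene wedge [(0.58, [142.2, 286.1]), (0.57, [335.4, 294.2]), (0.23, [284.0, 248.0])]
scene wedge_nose [(0.96, [137.7, 258.2])]
scene wedge_line [(0.66, [278.7, 253.9]), (0.66, [136.7, 265.6])]
scene screen [(0.62, [387.4, 226.1]), (0.44, [394.2, 222.9])]
scene tin_a [(0.92, [439.4, 190.5]), (0.58, [335.7, 249.4])]
scene spray [(0.65, [190.9, 289.4])]
scene meter [(0.62, [228.5, 238.0])]
[ 1.28753215 -0.42029961  1.51174041] [-0.48728846  0.21957848 -0.84518356]
top flume [(0.71, [322.9, 184.5]), (0.51, [408.2, 304.0])]
top flume_slot [(0.8, [320.2, 182.5]), (0.67, [385.8, 255.5])]
top flume_mouth [(0.65, [319.7, 175.2])]
top rack [(0.78, [211.4, 266.6])]
top gate []
top 
[... 164 characters left out ...]
[358.6, 268.9]), (0.83, [513.1, 305.7])]
top screen [(0.75, [226.3, 258.7]), (0.41, [318.5, 177.7])]
top tin_a [(0.72, [144.0, 282.5]), (0.56, [294.1, 253.3])]
top spray [(0.98, [459.9, 255.6])]
top meter [(0.86, [407.9, 303.8])]
[ 0.18903984 -0.06288258  1.73455265] [ 1.78921457e-01 -8.07681512e-04 -9.83863029e-01]
wrist flume [(0.33, [123.6, 23.0])]
wrist flume_slot []
wrist flume_mouth []
wrist rack []
wrist gate []
wrist wedge [(0.85, [467.7, 88.1])]
wrist wedge_nose [(0.94, [409.0, 195.4])]
wrist wedge_line [(0.55, [418.0, 179.7])]
wrist screen []
wrist tin_a []
wrist spray []
wrist meter [(0.85, [124.5, 24.5])]
[ 0.29898809 -0.49659282  0.37381521] [-0.26844417 -0.13686623 -0.95352261]
```

View pics/scene0.png

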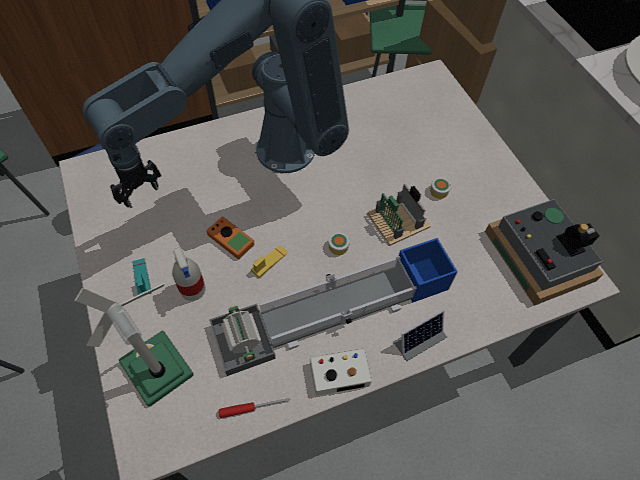

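View pics/top0.png

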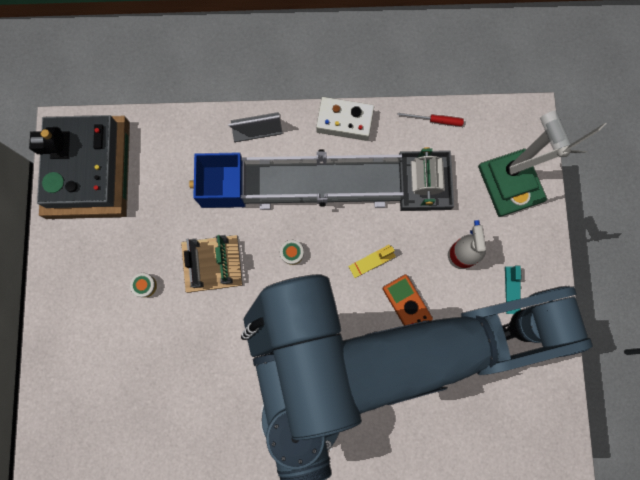

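View pics/wrist0.png

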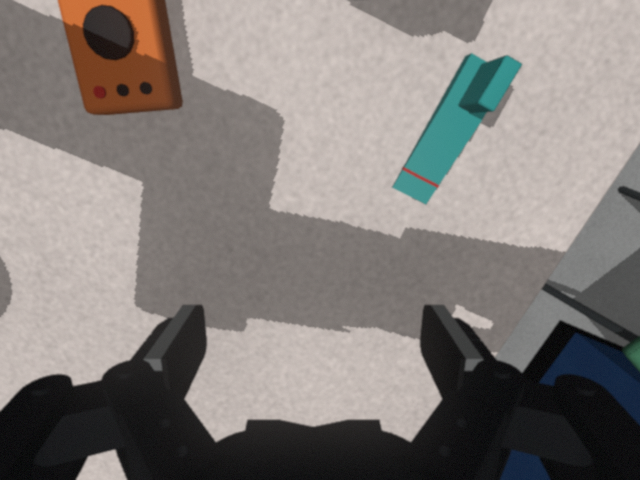

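Flume runs along world y with the tank toward +y. The gate is the dark plate in the left rack station, with its grip near top (188,259). The yellow gauge is at top (373,262), with its thin end at (350,270). Next I triangulate.

Run:
```python
from h import *
p=camera('top');s=camera('scene')
for n,P in (('top',p),('scene',s)):
    big=cv2.resize(P['img'],None,fx=3,fy=3,interpolation=cv2.INTER_CUBIC)
    if n=='top':
        cv2.imwrite('pics/t_flume.png',big[140*3:290*3,180*3:440*3][:600,:800]); cv2.imwrite('pics/t_rack.png',cv2.resize(P['img'][220:300,170:310],None,fx=5,fy=5,interpolation=cv2.INTER_CUBIC))
    else: cv2.imwrite('pics/s_rack.png',cv2.resize(P['img'][170:290,320:460],None,fx=5,fy=5,interpolation=cv2.INTER_CUBIC))
print('slot',onz(p,(320.2,182.5),.03),onz(s,(339.2,303.8),.03),tri([(p,(320.2,182.5)),(s,(339.2,303.8))]))
print('mouth',onz(p,(319.7,175.2),.1),onz(s,(336.8,296.1),.1),tri([(p,(319.7,175.2)),(s,(336.8,296.1))]))
print('line',onz(p,(358.6,268.9),.005),onz(s,(278.7,253.9),.005))
print('nose',onz(p,(348.3,270.8),.0),'wedge',onz(p,(384.4,254.5),0))
print('screws',onz(p,(321,152),.08),onz(p,(322,205),.08))
print('gate s',onz(s,(407.5,214.8),.012))
print('screen',onz(p,(226.3,258.7),.012),onz(s,(387.4,226.1),.012))
print('rack',onz(p,(211.4,266.6),0),onz(s,(400,217),0))
```

```text
slot [ 0.67153712 -0.06949716  0.03      ] [ 0.670646   -0.06735207  0.03      ] (array([ 0.67125592, -0.0686758 ,  0.03206489]), [np.float64(0.2931049170153061), np.float64(0.28052793021512257)])
mouth [ 0.6732071  -0.06838293  0.1       ] [ 0.67406514 -0.08079881  0.1       ] (array([ 0.67303091, -0.07381417,  0.09398027]), [np.float64(2.0120477071202254), np.float64(1.923685571501001)])
line [ 0.41493015 -0.17442731  0.005     ] [ 0.41998389 -0.17696564  0.005     ]
nose [ 0.41080911 -0.14448073  0.        ] wedge [ 0.45606334 -0.25201611  0.        ]
screws [ 0.74869124 -0.07407323  0.08      ] [ 0.59097499 -0.07264327  0.08      ]
gate s [0.43645177 0.29131559 0.012     ]
screen [0.45437766 0.21046801 0.012     ] [0.4538474  0.20548776 0.012     ]
rack [0.4340051  0.25604864 0.        ] [0.42858409 0.26826392 0.        ]
```

View pics/t_flume.png

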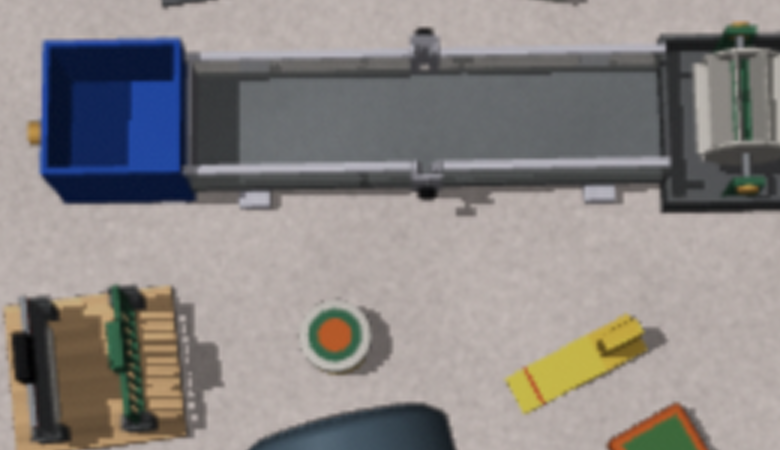

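View pics/t_rack.png

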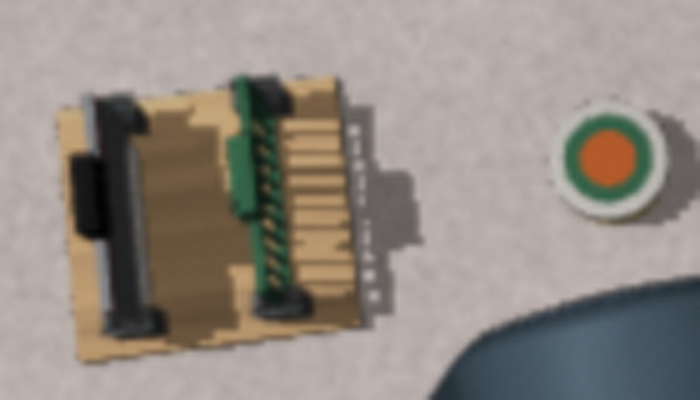

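View pics/s_rack.png

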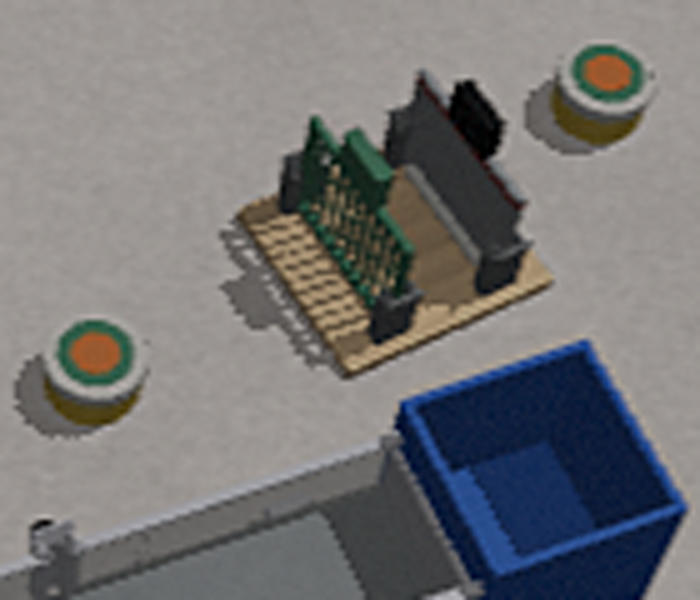

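>>> {"name": "servo_tool", "arguments": {"plan": [[[0.01,0.01,0.04,-0.08,1],[0.01,0.01,0.04,-0.08,1],[0.01,0.01,0.04,-0.08,1],[0.02,0.02,0.035,-0.05,1],[0.035,0.035,0,0,1],[0.035,0.035,0,0,1],[0.035,0.035,0,0,1],[0.035,0.035,0,0,1]]]}}

```text
time_s: 2.85
eef_pos: [0.4207, -0.3356, 0.4006]
eef_rot: [0.0, 0.998, 0.06, 0.0]
wrist_force: [0.5, -0.4, 0.4]
opening: 0.998
```

>>> {"name": "servo_tool", "arguments": {"plan": [[[0.035,0.035,0,0,1],[0.035,0.035,0,0,1],[0.035,0.035,0,0,1],[0.035,0.035,0,0,1],[0.035,0.035,0,0,1],[0.035,0.035,0,0,1],[0.03,0.05,0,0,1],[0,0,0,0,1]]]}}

```text
time_s: 3.65
eef_pos: [0.6575, -0.0784, 0.3993]
eef_rot: [-0.001, 0.998, 0.064, -0.0]
wrist_force: [-1.0, 0.7, 0.6]
opening: 0.997
```

Run:
```python
from h import *
import pickle
p=camera('wrist');save(p,'w1');t=camera('top');save(t,'top1')
pickle.dump((p,t),open('v1.pkl','wb'))
for n in ['flume_slot','flume_mouth']:
    print(n,pp(p,n))
print(ray(p,(320,240)),get_obs()['time_s'])
```

```text
flume_slot [(0.62, [238.5, 293.5])]
flume_mouth [(0.95, [310.9, 179.9]), (0.61, [312.9, 168.3])]
(array([ 0.73261167, -0.0688077 ,  0.52777475]), array([-0.29653146, -0.05409267, -0.95348995])) 3.85
```

View pics/w1.png

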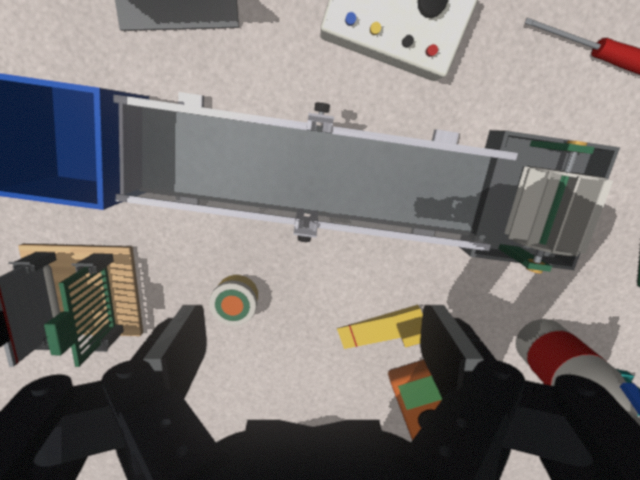

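View pics/top1.png

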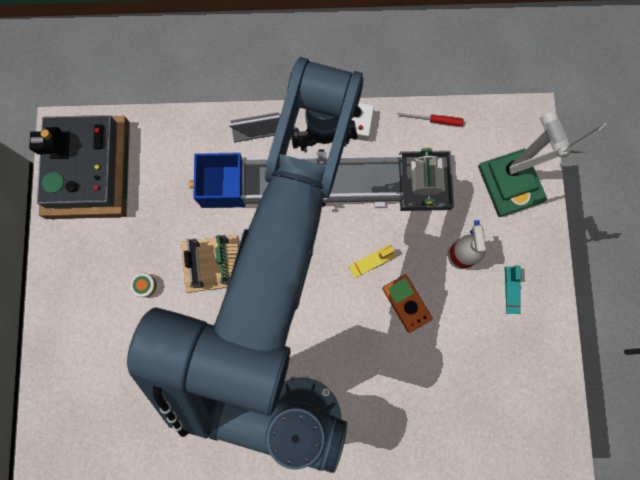

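Run:
```python
from h import *
import pickle
p,t=pickle.load(open('v1.pkl','rb'))
c=p['img'][90:250,250:390];cv2.imwrite('pics/w1c.png',cv2.resize(c,None,fx=3.75,fy=3.75,interpolation=cv2.INTER_CUBIC))
print('mouth',onz(p,(310.9,179.9),.1),onz(p,(312.9,168.3),.03))
print(proj(p,[[.672,-.0695,.03],[.672,-.0695,.1]]))
print('grip',onz(t,(187.8,259),.144))
```

```text
mouth [ 0.6704209  -0.07294971  0.1       ] [ 0.6758872  -0.07432986  0.03      ]
[[308.94107867 170.75283787]
 [308.10722029 178.15710024]]
grip [0.43605053 0.2934283  0.144     ]
```

View pics/w1c.png

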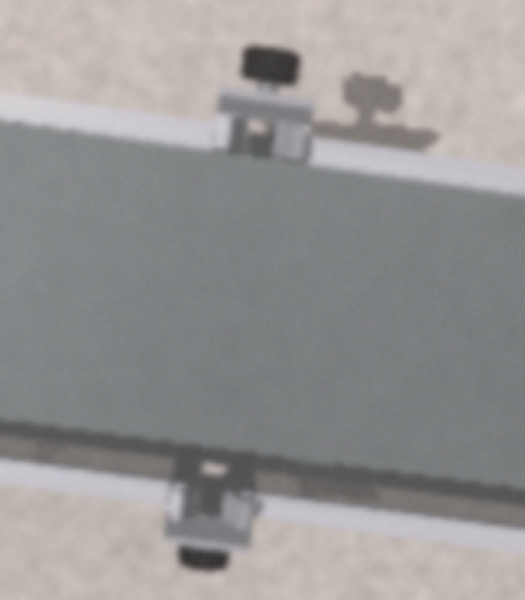

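Run:
```python
from h import *
import pickle
p,t=pickle.load(open('v1.pkl','rb'))
f=lambda u,v:(250+u/3.75,90+v/3.75)
for z in(.09,.1):
  for q in [(218,95),(313,105),(165,542),(250,548)]: print(z,q,onz(p,f(*q),z))
for q in[(272,65),(204,560)]: print('knob',onz(p,f(*q),.08))
# bed edges/wall edges: inner top far wall? edges at z .09 
for n,a,b,z in [('far bed/wall',(0,122),(520,195),.03),('near wall top outer',(0,488),(520,548),.09),('near wall top inner',(0,460),(520,527),.09),('far wall outer',(0,95),(520,170),.09)]:
    A=onz(p,f(*a),z);B=onz(p,f(*b),z);d=A-B;print(n,A,B,'yaw',np.arctan2(-d[0],d[1]))
for n,a,b,z in [('far top wide',(118,97),(515,154),.09),('near',(120,199),(488,248),.09)]:
    A=onz(p,a,z);B=onz(p,b,z);d=A-B;print(n,A,B,'yaw',np.arctan2(-d[0],d[1]))
```

```text
0.09 (218, 95) [ 0.7404418  -0.06084532  0.09      ]
0.09 (313, 105) [ 0.74124965 -0.08950375  0.09      ]
0.09 (165, 542) [ 0.59936143 -0.06079348  0.09      ]
0.09 (250, 548) [ 0.60091349 -0.0888795   0.09      ]
0.1 (218, 95) [ 0.74026294 -0.06102721  0.1       ]
0.1 (313, 105) [ 0.74105234 -0.089031    0.1       ]
0.1 (165, 542) [ 0.60240524 -0.06097655  0.1       ]
0.1 (250, 548) [ 0.60392184 -0.08842101  0.1       ]
knob [ 0.75132469 -0.0759167   0.08      ]
knob [ 0.59168833 -0.07443419  0.08      ]
far bed/wall [0.72327104 0.01333005 0.03      ] [ 0.72215693 -0.16801564  0.03      ] yaw -0.00614353094459092
near wall top outer [ 0.61071736 -0.00534581  0.09      ] [ 0.61236609 -0.17727484  0.09      ] yaw 0.009589305909425503
near wall top inner [ 0.62006275 -0.00462441  0.09      ] [ 0.61946308 -0.1759189   0.09      ] yaw -0.003500774085933971
far wall outer [0.73211014 0.00402487 0.09      ] [ 0.73066617 -0.15467247  0.09      ] yaw -0.009098639895065352
far top wide [0.7327064  0.15101136 0.09      ] [ 0.72882527 -0.30340373  0.09      ] yaw -0.008540731058446858
near [0.61681479 0.15192774 0.09      ] [ 0.61305185 -0.30316799  0.09      ] yaw -0.008268264304877822
```

>>> {"name": "servo_tool", "arguments": {"plan": [[[-0.02,0.04,0,0,1],[-0.025,0.042,-0.01,0,1],[-0.025,0.042,-0.01,0,1],[-0.025,0.042,-0.015,0,1],[-0.025,0.042,-0.015,0,1],[-0.025,0.042,-0.015,0,1],[-0.025,0.042,-0.015,0,1],[-0.025,0.042,-0.01,0,1]]]}}

```text
time_s: 4.65
eef_pos: [0.4615, 0.2456, 0.3111]
eef_rot: [0.0, 0.998, 0.059, 0.0]
wrist_force: [0.8, 0.1, -0.4]
opening: 0.994
```

>>> {"name": "servo_tool", "arguments": {"plan": [[[-0.02,0.037,-0.01,0,1],[0,0,0,0,1]]]}}

```text
time_s: 4.85
eef_pos: [0.4396, 0.285, 0.3006]
eef_rot: [-0.0, 0.998, 0.062, -0.001]
wrist_force: [-0.2, -1.1, -0.9]
opening: 1.005
```

Run:
```python
from h import *
import pickle
p=camera('wrist');save(p,'w2')
pickle.dump(p,open('v2.pkl','wb'))
print(pp(p,'gate'))
o=get_obs();print(o['time_s'],o['eef_pos'],o['eef_rot'],o['q'])
```

```text
[(0.6, [303.0, 191.8])]
4.95 [0.44246398 0.2824125  0.30183027] [2.30556686e-04 9.98166374e-01 6.05290596e-02 2.63710761e-04] [ 3.42090975e-01  2.36896470e-02  1.66365189e+00 -5.93541948e-04
  1.45387258e+00  1.79182426e+00]
```

View pics/w2.png

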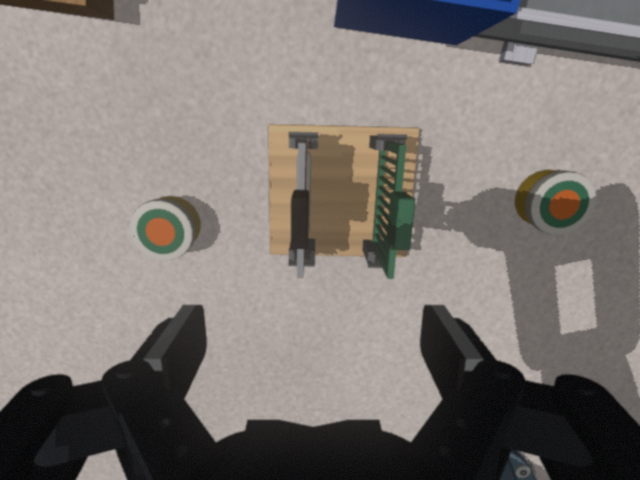

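Run:
```python
from h import *
import pickle
p=pickle.load(open('v2.pkl','rb'))
c=p['img'][120:290,255:345];cv2.imwrite('pics/w2c.png',cv2.resize(c,None,fx=3.5,fy=3.5,interpolation=cv2.INTER_CUBIC))
```

```text
(no output)
```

View pics/w2c.png

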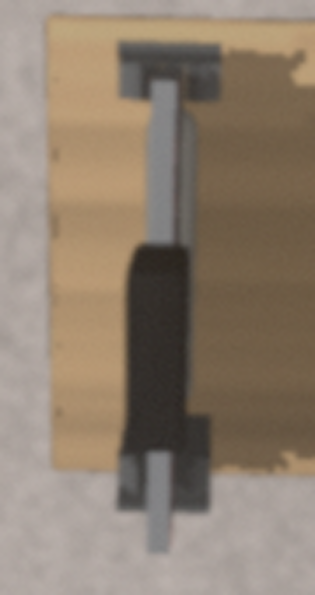

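Run:
```python
from h import *
import pickle
p=pickle.load(open('v2.pkl','rb'))
f=lambda u,v:(255+u/3.5,120+v/3.5)
A=onz(p,f(166,80),.112);B=onz(p,f(157,552),.112);d=A-B
print(A,B,np.linalg.norm(d),np.arctan2(d[1],d[0]),(A+B)/2)
for q in [(130,280),(184,280),(127,445),(183,445)]: print(onz(p,f(*q),.144))
for q in [(50,18),(48,468)]: print('rack',onz(p,f(*q),.012))
A=onz(p,(402,141),.141);B=onz(p,(391,277),.141);print('screen top',A,B)
```

```text
[0.4979033  0.30181704 0.112     ] [0.3768044  0.29017296 0.112     ] 0.12165742546775085 0.09585875688987427 [0.43735385 0.295995   0.112     ]
[0.45556129 0.3040763  0.144     ]
[0.4570608  0.29208938 0.144     ]
[0.41672024 0.30059998 0.144     ]
[0.4183415  0.28766655 0.144     ]
rack [0.50648054 0.34174104 0.012     ]
rack [0.35954798 0.3293758  0.012     ]
screen top [0.51011609 0.22679653 0.141     ] [0.3996867  0.21427953 0.141     ]
```

>>> {"name": "servo_tool", "arguments": {"plan": [[[-0.004,0.013,-0.03,-0.03,0.5],[0,0,-0.04,0,0.5],[0,0,-0.04,0,0.5],[0,0,-0.02,0,0.5],[0,0,0,0,0.5]]]}}

```text
time_s: 5.45
eef_pos: [0.4378, 0.2932, 0.1687]
eef_rot: [0.001, 0.999, 0.044, -0.003]
wrist_force: [-0.1, -0.4, 0.4]
opening: 0.752
```

Run:
```python
from h import *
p=camera('wrist');save(p,'w3')
o=get_obs();print(o['time_s'],o['eef_pos'],o['eef_rot'])
```

```text
5.5 [0.43914169 0.29401771 0.17101935] [ 5.04683076e-04  9.99036229e-01  4.38795874e-02 -9.70100456e-04]
```

View pics/w3.png

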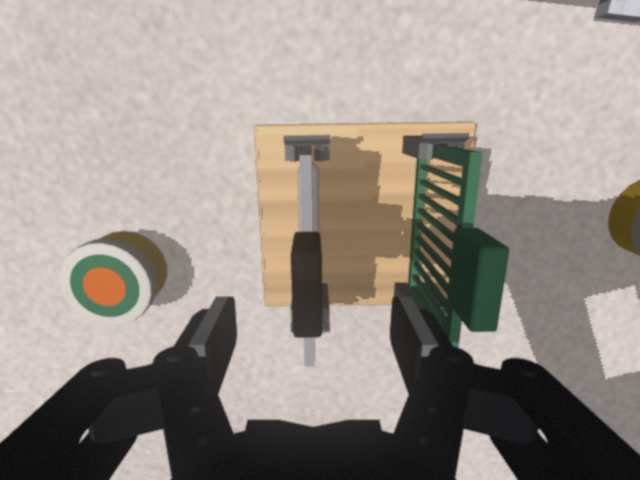

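>>> {"name": "servo_tool", "arguments": {"plan": [[[-0.001,0.002,-0.02,0,0.5],[0,0,-0.02,0,0.5],[0,0,0,0,0.3],[0,0,0,0,-0.2],[0,0,0,0,-1],[0,0,0,0,-1],[0,0,0,0,-1]]]}}

```text
time_s: 6.2
eef_pos: [0.4389, 0.2981, 0.1335]
eef_rot: [-0.0, 0.999, 0.046, 0.002]
wrist_force: [0.2, -2.8, 6.6]
opening: 0.154
```

>>> {"name": "servo_tool", "arguments": {"plan": [[[0,0,0,0,-1],[0,0,0,0,-1],[0,0,0,0,-1]]]}}

```text
time_s: 6.5
eef_pos: [0.4389, 0.2981, 0.1336]
eef_rot: [-0.0, 0.999, 0.046, 0.002]
wrist_force: [-0.1, -2.1, 6.6]
opening: 0.151
```

Run:
```python
from h import *
p=camera('wrist');save(p,'w4')
o=get_obs();print(o['time_s'],o['eef_pos'],o['eef_rot'],o['wrist_force'],o['torque'],o['opening'])
```

```text
6.55 [0.43891896 0.29807412 0.13352483] [1.44498424e-05 9.98954937e-01 4.56774941e-02 1.61263744e-03] [ 0.59894771 -1.77542657  5.33531157] [-0.57714695  0.04021312  0.0951528 ] 0.15079193582827619
```

View pics/w4.png

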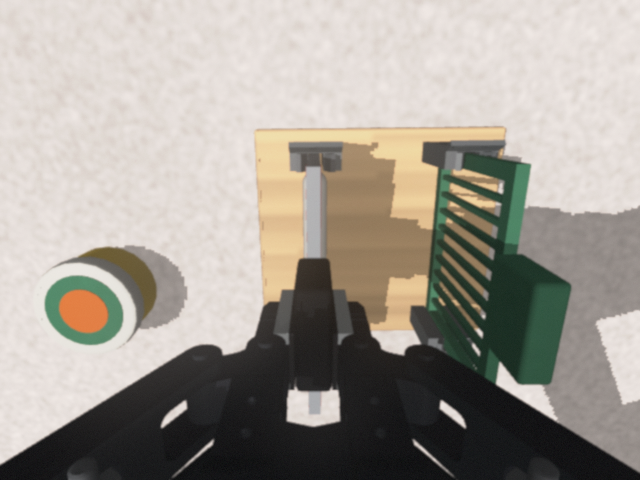

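>>> {"name": "servo_tool", "arguments": {"plan": [[[0,0,0.01,0,-1],[0,0,0.02,0,-1],[0,0,0.025,0,-1],[0,0,0.025,0,-1],[0,0,0.025,0,-1],[0,0,0.025,0,-1],[0,0,0.02,0,-1],[0,0,0,0,-1]]]}}

```text
time_s: 7.35
eef_pos: [0.4387, 0.2987, 0.285]
eef_rot: [-0.001, 0.999, 0.045, 0.003]
wrist_force: [0.1, 1.3, -5.1]
opening: 0.148
```

Run:
```python
from h import *
p=camera('wrist');save(p,'w5');s=camera('scene');save(s,'s5')
cv2.imwrite('pics/s5c.png',cv2.resize(s['img'][120:320,300:500],None,fx=3,fy=3))
o=get_obs();print(o['time_s'],o['eef_pos'],o['eef_rot'],o['wrist_force'],o['torque'],o['opening'])
```

```text
7.45 [0.43710786 0.29797192 0.28114183] [-2.77213783e-05  9.98967220e-01  4.54359273e-02 -2.63367864e-04] [-0.52824651 -0.24934481 -5.88472926] [0.02117253 0.05054193 0.02910509] 0.1506770660853866
```

View pics/w5.png

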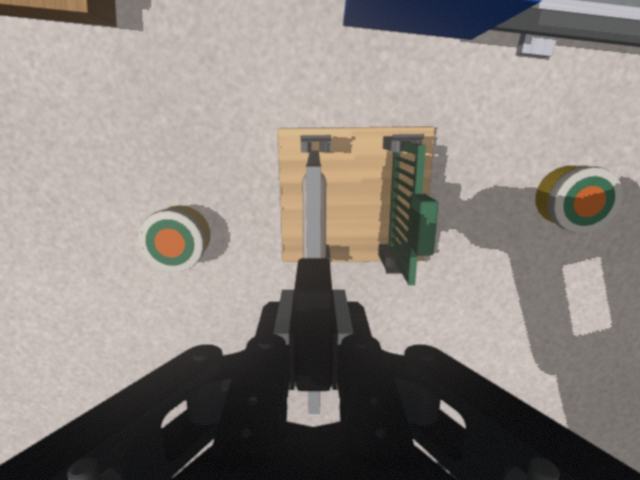

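View pics/s5c.png

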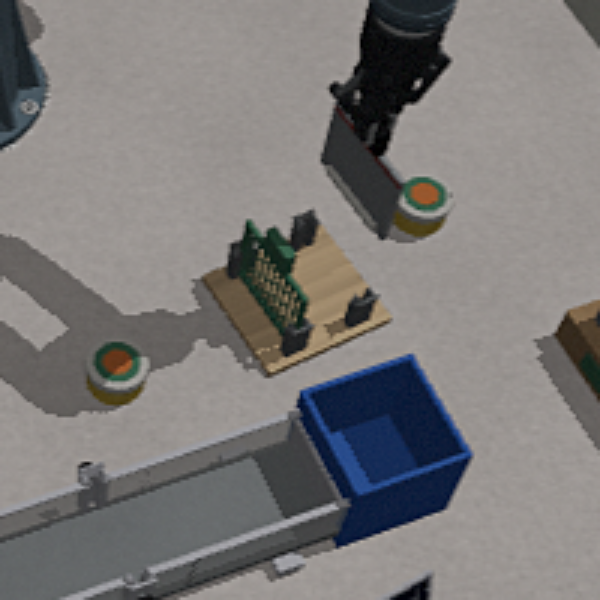

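>>> {"name": "servo_tool", "arguments": {"plan": [[[0.012,-0.01,0,0,-1],[0.022,-0.022,0,-0.02,-1],[0.022,-0.03,0,-0.02,-1],[0.022,-0.034,0,-0.02,-1],[0.022,-0.034,0,-0.02,-1],[0.022,-0.034,0,-0.02,-1],[0.022,-0.034,0,0,-1],[0.022,-0.034,0,0,-1]]]}}

```text
time_s: 8.25
eef_pos: [0.6037, 0.0637, 0.2793]
eef_rot: [-0.0, 1.0, -0.005, -0.002]
wrist_force: [0.3, -0.0, -4.3]
opening: 0.151
```

>>> {"name": "servo_tool", "arguments": {"plan": [[[0.022,-0.034,0,0,-1],[0.02,-0.034,0,0,-1],[0.015,-0.032,0,0,-1],[0.01,-0.025,0,0,-1],[0.002,-0.015,0,0,-1],[0,0,0,0,-1],[0,0,0,0,-1]]]}}

```text
time_s: 8.95
eef_pos: [0.6718, -0.0736, 0.2804]
eef_rot: [-0.001, 1.0, -0.005, -0.001]
wrist_force: [-0.0, -0.1, -5.1]
opening: 0.151
```

Run:
```python
from h import *
import pickle
p=camera('wrist');save(p,'w6');s=camera('scene');save(s,'s6');pickle.dump((p,s),open('v6.pkl','wb'))
cv2.imwrite('pics/s6c.png',cv2.resize(s['img'][180:350,230:430],None,fx=3.5,fy=3.5))
o=get_obs();print(o['time_s'],o['eef_pos'],o['eef_rot'],o['wrist_force'],o['torque'],o['opening'])
```

```text
9.05 [ 0.67207223 -0.0726122   0.28125388] [-3.91792188e-04  9.99992041e-01 -3.94794313e-03 -4.22457091e-04] [-0.47116469 -0.27722142 -4.57633819] [ 0.04336509 -0.03263917 -0.04110127] 0.153103699112338
```

View pics/w6.png

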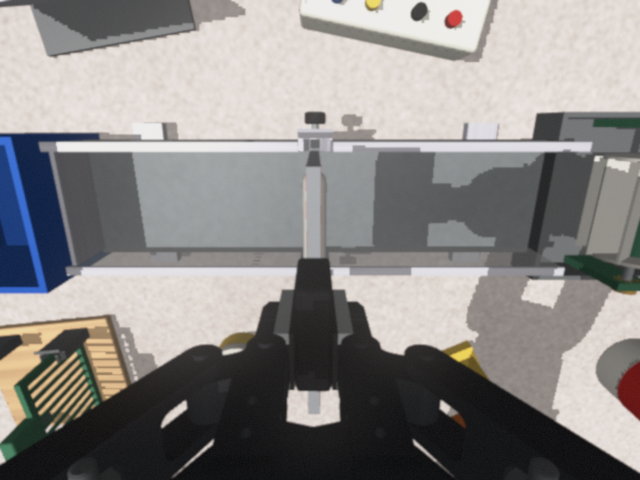

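View pics/s6c.png

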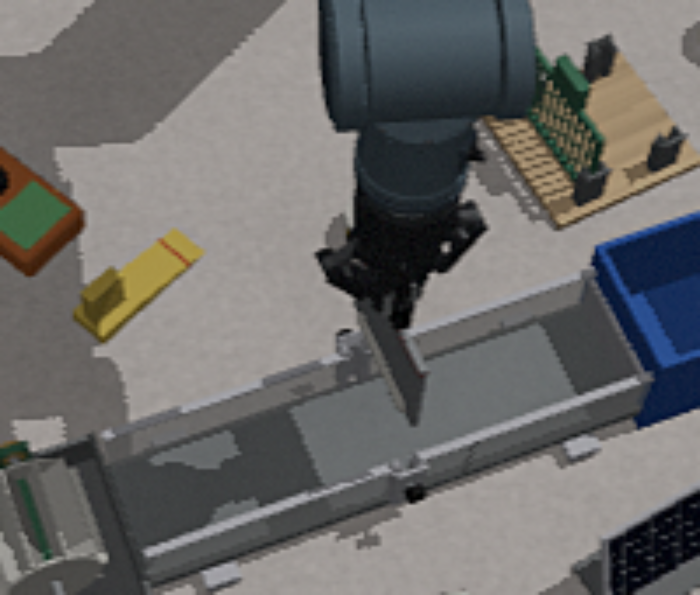

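Run:
```python
from h import *
import pickle
p,s=pickle.load(open('v6.pkl','rb'))
c=p['img'][105:285,270:360];cv2.imwrite('pics/w6c.png',cv2.resize(c,None,fx=5,fy=3.3,interpolation=cv2.INTER_CUBIC))
y=-.0735
print(proj(p,[[.6715+.067,y,.1],[.6715+.0625,y,.09],[.6715+.0625,y,.03],[.6715-.067,y,.1],[.671+.061,y,.26],[.671-.061,y,.26],[.671+.049,y,.16],[.72,-.0745,.03]]))
```

```text
[[312.88421814 134.66094416]
 [312.9630275  139.88739059]
 [313.09228188 137.17524277]
 [314.26619043 286.94142626]
 [312.09746171 164.24977355]
 [314.57223645 413.70762133]
 [312.93573825 166.36870716]
 [314.22099609 151.66526704]]
```

View pics/w6c.png

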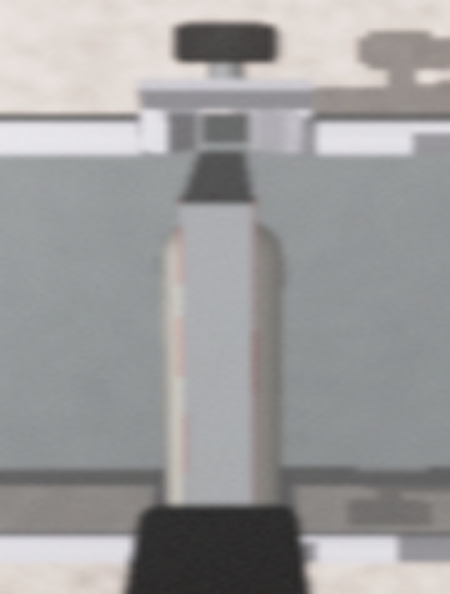

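Run:
```python
from h import *
import pickle
p,s=pickle.load(open('v6.pkl','rb'))
i=cv2.cvtColor(p['img'],cv2.COLOR_BGR2GRAY).astype(int)
print('far L',i[136:158,290].tolist());print('far R',i[136:158,345].tolist())
print('near L',i[244:282,285].tolist());print('near L2',i[244:282,240].tolist())
for v in (130,141,151.5,267,275): print(v,onz(p,(290,v),.09))
for v in (251,): print(v,onz(p,(290,v),.03))
```

```text
far L [218, 218, 210, 163, 125, 146, 201, 223, 226, 227, 229, 229, 229, 227, 224, 206, 175, 159, 154, 152, 154, 152]
far R [144, 142, 138, 119, 112, 143, 196, 219, 222, 224, 225, 228, 227, 225, 220, 201, 173, 154, 151, 151, 149, 152]
near L [149, 147, 137, 117, 102, 100, 100, 106, 125, 136, 137, 138, 135, 138, 137, 137, 137, 137, 136, 136, 136, 131, 131, 171, 207, 220, 222, 223, 222, 221, 220, 218, 215, 211, 206, 204, 204, 203]
near L2 [151, 149, 141, 121, 106, 101, 102, 108, 128, 137, 141, 140, 141, 141, 140, 141, 139, 138, 136, 138, 138, 134, 135, 175, 213, 224, 224, 224, 223, 224, 223, 218, 214, 213, 215, 216, 213, 212]
130 [ 0.74209231 -0.05455982  0.09      ]
141 [ 0.73327961 -0.05431278  0.09      ]
151.5 [ 0.72472402 -0.05407295  0.09      ]
267 [ 0.62025808 -0.0511445   0.09      ]
275 [ 0.61223655 -0.05091964  0.09      ]
251 [ 0.61492294 -0.04730741  0.03      ]
```

>>> {"name": "servo_tool", "arguments": {"plan": [[[0.002,-0.001,-0.01,0,-1],[0,0,-0.02,0,-1],[0,0,-0.02,0,-1],[0,0,0,0,-1],[0,0,0,0,-1]]]}}

```text
time_s: 9.55
eef_pos: [0.6743, -0.0742, 0.2312]
eef_rot: [-0.0, 1.0, -0.004, -0.001]
wrist_force: [0.3, -0.7, -4.8]
opening: 0.15
```

Run:
```python
from h import *
import pickle
p=camera('wrist');save(p,'w7');s=camera('scene');pickle.dump((p,s),open('v7.pkl','wb'))
cv2.imwrite('pics/s7c.png',cv2.resize(s['img'][240:340,280:400],None,fx=5,fy=5,interpolation=cv2.INTER_CUBIC))
c=p['img'][105:325,270:360];cv2.imwrite('pics/w7c.png',cv2.resize(c,None,fx=5,fy=2.7,interpolation=cv2.INTER_CUBIC))
o=get_obs();print(o['time_s'],o['eef_pos'],o['eef_rot'],o['wrist_force'],o['torque'],o['opening'])
```

```text
9.65 [ 0.67531463 -0.07480904  0.23312133] [ 3.16631189e-04  9.99989976e-01 -4.31957419e-03  1.13549064e-03] [ 0.42184695  0.44670136 -5.07477258] [ 0.02147187  0.02390532 -0.01158598] 0.15158877001201806
```

View pics/w7c.png

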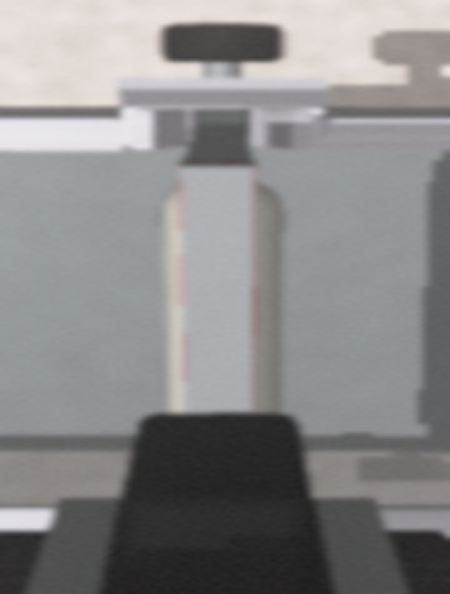

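View pics/s7c.png

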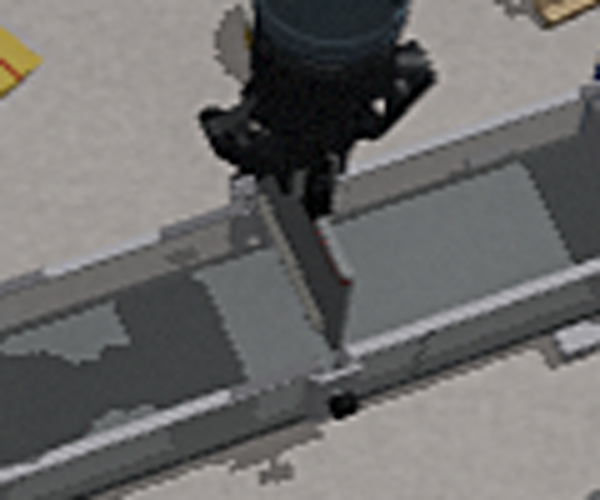

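>>> {"name": "servo_tool", "arguments": {"plan": [[[0,0,-0.008,0,-1],[0,0,-0.008,0,-1],[0,0,-0.008,0,-1],[0,0,-0.008,0,-1]]]}}

```text
time_s: 10.05
eef_pos: [0.6743, -0.075, 0.1985]
eef_rot: [-0.0, 1.0, -0.005, -0.0]
wrist_force: [-0.0, -0.4, -4.7]
opening: 0.146
```

>>> {"name": "servo_tool", "arguments": {"plan": [[[0,0,-0.006,0,-1],[0,0,-0.006,0,-1]]]}}

```text
time_s: 10.25
eef_pos: [0.6744, -0.075, 0.1868]
eef_rot: [-0.0, 1.0, -0.005, -0.0]
wrist_force: [0.1, 0.8, -4.6]
opening: 0.152
```

Run:
```python
from h import *
import pickle
p=camera('wrist');save(p,'w8');s=camera('scene');pickle.dump((p,s),open('v8.pkl','wb'))
cv2.imwrite('pics/s8c.png',cv2.resize(s['img'][240:340,280:400],None,fx=5,fy=5,interpolation=cv2.INTER_CUBIC))
c=p['img'][85:325,270:360];cv2.imwrite('pics/w8c.png',cv2.resize(c,None,fx=5,fy=2.5,interpolation=cv2.INTER_CUBIC))
o=get_obs();print(o['time_s'],o['eef_pos'],o['eef_rot'],o['wrist_force'],o['torque'],o['opening'])
```

```text
10.35 [ 0.6739444  -0.07485375  0.18619098] [-3.00907753e-04  9.99988740e-01 -4.62979899e-03 -9.96890016e-04] [-0.61769099 -0.88590924 -4.39299298] [0.00867619 0.07639365 0.04211562] 0.14826727391271852
```

View pics/w8c.png

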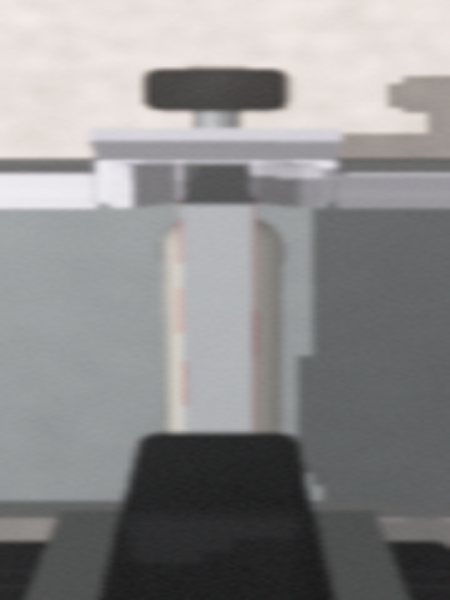

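View pics/s8c.png

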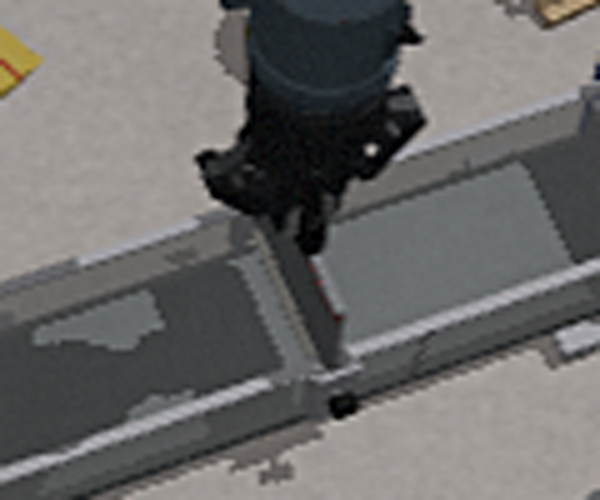

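>>> {"name": "servo_tool", "arguments": {"plan": [[[0,0,-0.009,0,-1],[0,0,-0.009,0,-1],[0,0,-0.008,0,-1],[0,0,-0.004,0,-1],[0,0,0,0,-1]]]}}

```text
time_s: 10.85
eef_pos: [0.6739, -0.0748, 0.1563]
eef_rot: [-0.0, 1.0, -0.005, -0.001]
wrist_force: [0.7, -0.3, -4.8]
opening: 0.148
```

>>> {"name": "servo_tool", "arguments": {"plan": [[[0,0,-0.002,0,-1],[0,0,-0.002,0,-1],[0,0,0,0,-1]]]}}

```text
time_s: 11.15
eef_pos: [0.6746, -0.075, 0.1536]
eef_rot: [0.0, 1.0, -0.005, 0.0]
wrist_force: [0.7, 0.3, -5.2]
opening: 0.152
```

>>> {"name": "servo_tool", "arguments": {"plan": [[[0,0,-0.0015,0,-1],[0,0,0,0,-1]]]}}

```text
time_s: 11.35
eef_pos: [0.6745, -0.075, 0.152]
eef_rot: [0.0, 1.0, -0.005, -0.0]
wrist_force: [0.1, 0.5, -4.1]
opening: 0.152
```

>>> {"name": "servo_tool", "arguments": {"plan": [[[0,0,-0.001,0,-1],[0,0,0,0,-1]]]}}

```text
time_s: 11.55
eef_pos: [0.6749, -0.0751, 0.1517]
eef_rot: [0.0, 1.0, -0.005, 0.0]
wrist_force: [-0.2, -0.3, -2.6]
opening: 0.152
```

Contact is beginning, so I lower a little more.

>>> {"name": "servo_tool", "arguments": {"plan": [[[0,0,-0.001,0,-1],[0,0,0,0,-1]]]}}

```text
time_s: 11.75
eef_pos: [0.6753, -0.0752, 0.1516]
eef_rot: [0.0, 1.0, -0.005, 0.001]
wrist_force: [-1.0, 0.2, 4.8]
opening: 0.143
```

>>> {"name": "servo_tool", "arguments": {"plan": [[[0,0,-0.0005,0,-1],[0,0,0,0,-1]]]}}

```text
time_s: 11.95
eef_pos: [0.6755, -0.0752, 0.1516]
eef_rot: [0.0, 1.0, -0.005, 0.001]
wrist_force: [-1.8, 2.0, 6.4]
opening: 0.147
```

>>> {"name": "servo_tool", "arguments": {"plan": [[[0,0,0.0005,0,-0.5],[0,0,0,0,-0.2],[0,0,0,0,0],[0,0,0,0,0.2],[0,0,0,0,0.4],[0,0,0,0,0.4]]]}}

```text
time_s: 12.55
eef_pos: [0.6745, -0.075, 0.15]
eef_rot: [-0.0, 1.0, -0.005, -0.0]
wrist_force: [0.1, 0.4, 0.2]
opening: 0.699
```

>>> {"name": "servo_tool", "arguments": {"plan": [[[0,0,0.015,0,0.4],[0,0,0.03,0,0.4],[0,0,0.04,0,0.4],[0,0,0.04,0,0.4],[0,0,0,0,0.4]]]}}

```text
time_s: 13.05
eef_pos: [0.6779, -0.0758, 0.2848]
eef_rot: [0.002, 1.0, -0.005, 0.007]
wrist_force: [1.2, 0.2, 0.7]
opening: 0.701
```

Run:
```python
from h import *
import pickle
p=camera('wrist');save(p,'w9');s=camera('scene');pickle.dump((p,s),open('v9.pkl','wb'))
cv2.imwrite('pics/s9c.png',cv2.resize(s['img'][220:340,230:400],None,fx=4,fy=4,interpolation=cv2.INTER_CUBIC))
o=get_obs();print(o['time_s'],o['eef_pos'],o['eef_rot'],o['wrist_force'],o['torque'],o['opening'])
```

```text
13.15 [ 0.67542996 -0.07522068  0.27812956] [ 6.48210927e-04  9.99986995e-01 -4.56258631e-03  2.18445853e-03] [ 1.21467305  0.07694897 -0.38721844] [-0.05962142  0.02508189 -0.00892478] 0.6977311589351354
```

View pics/w9.png

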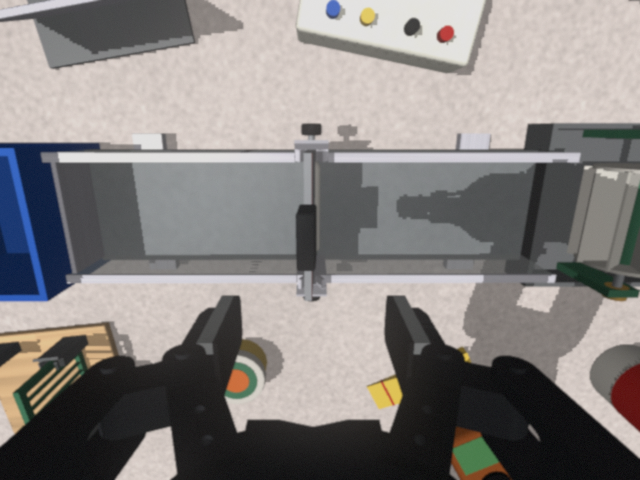

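View pics/s9c.png

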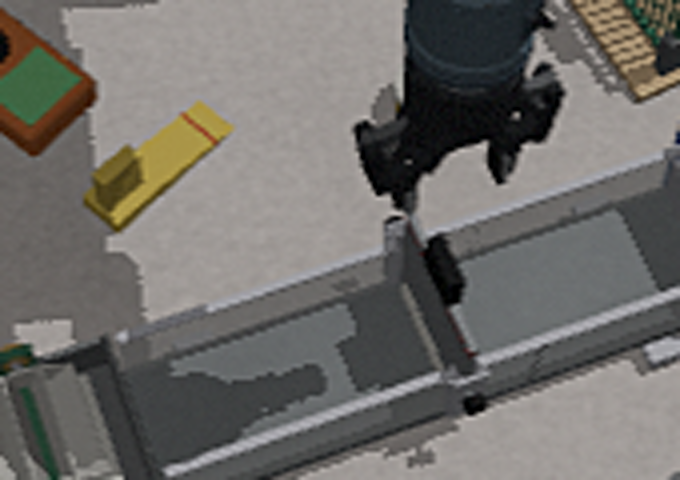

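Run:
```python
from h import *
import pickle
p1,t=pickle.load(open('v1.pkl','rb'));p9,s9=pickle.load(open('v9.pkl','rb'))
print('rib top',onz(t,(385.5,252.2),.061),'nose',onz(t,(352.7,271),.002),'line',onz(t,(357.8,268.9),.005))
# scene crop s9c fx4 offset (230,220)
g=lambda u,v:(230+u/4,220+v/4)
print('s rib',onz(s9,g(117,162),.061),'nose',onz(s9,g(217,116),.001),'line',onz(s9,g(200,128),.005))
print('w1 line',onz(p1,(353,337),.005),'nose',onz(p1,(341.5,338),.002))
```

```text
rib top [ 0.45317365 -0.2487846   0.061     ] nose [ 0.4096208  -0.15718929  0.002     ] line [ 0.414993   -0.17209888  0.005     ]
s rib [ 0.4529266  -0.25153491  0.061     ] nose [ 0.40642024 -0.15262219  0.001     ] line [ 0.41462449 -0.17047021  0.005     ]
w1 line [ 0.41393624 -0.17324251  0.005     ] nose [ 0.40784725 -0.15558987  0.002     ]
```

>>> {"name": "servo_tool", "arguments": {"plan": [[[-0.02,-0.015,0,0.144,0.4],[-0.03,-0.025,0,0.144,0.4],[-0.03,-0.025,0,0.144,0.4],[-0.03,-0.025,0,0.144,0.4],[-0.03,-0.025,0,0.144,0.4],[-0.03,-0.025,0,0.144,0.4],[-0.03,-0.02,-0.015,0.144,0.4],[-0.022,-0.015,-0.015,0.144,0.2]]]}}

```text
time_s: 13.95
eef_pos: [0.4505, -0.2507, 0.2441]
eef_rot: [-0.001, 0.84, 0.543, -0.0]
wrist_force: [-0.2, -0.1, 0.3]
opening: 0.603
```

>>> {"name": "servo_tool", "arguments": {"plan": [[[0,0,0,0.144,0.0],[0,0,0,0.144,0.0],[0,0,0,0.144,-0.1],[0,0,0,0.144,-0.1],[0,0,0,0.144,-0.1],[0,0,0,0.144,-0.1],[0,0,0,0,-0.1]]]}}

```text
time_s: 14.65
eef_pos: [0.4519, -0.2495, 0.244]
eef_rot: [-0.001, 0.537, 0.844, 0.0]
wrist_force: [0.2, -0.1, -1.1]
opening: 0.452
```

Run:
```python
from h import *
import pickle
p=camera('wrist');save(p,'w10');pickle.dump(p,open('v10.pkl','wb'))
print(pp(p,'wedge'),pp(p,'wedge_nose'),pp(p,'wedge_line'))
o=get_obs();print(o['time_s'],o['eef_pos'],o['eef_rot'],o['wrist_force'],o['q'],o['opening'])
```

```text
[(0.61, [315.6, 203.9])] [(0.8, [58.4, 406.5]), (0.64, [313.0, 204.1]), (0.63, [313.8, 89.2])] [(0.57, [317.1, 112.7]), (0.55, [70.3, 418.3])]
14.85 [ 0.45234589 -0.24979635  0.24468883] [-4.36217350e-04  5.38632914e-01  8.42540438e-01  6.28954583e-05] [-0.3241402   0.40073399  0.01798373] [-7.34529359e-01  5.09462779e-02  1.75171971e+00 -2.03891069e-05
  1.33980790e+00 -1.16769351e+00] 0.44748411490257617
```

View pics/w10.png

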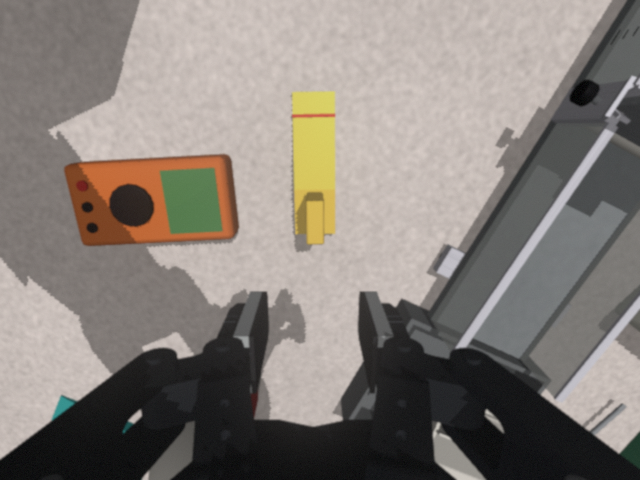

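Run:
```python
from h import *
import pickle
p=pickle.load(open('v10.pkl','rb'))
a=(onz(p,(293,91.5),.002)+onz(p,(335,92.5),.002))/2; l=(onz(p,(293.5,115.5),.005)+onz(p,(335,115.5),.005))/2
print('nose',a,'line',l); d=a-l;print(np.arctan2(d[1],d[0]))
for q in [(306,202),(324,202),(307,244),(324,244)]: print('rib',q,onz(p,q,.061))
b=(onz(p,(294,190),.0146)+onz(p,(335.5,190),.0146))/2;print('ridge',b);d=a-b;print(np.hypot(*d[:2]),np.arctan2(d[1],d[0]))
y=2.004;u=np.array([np.cos(y),np.sin(y)]);print('origin est',a[:2]-.112*u,b[:2]-.022*u)
```

```text
nose [ 0.40768693 -0.15362312  0.002     ] line [ 0.41677009 -0.17247897  0.005     ]
2.019710155169647
rib (306, 202) [ 0.44063952 -0.24036233  0.061     ]
rib (324, 202) [ 0.45460765 -0.23382763  0.061     ]
rib (307, 244) [ 0.45727339 -0.27433514  0.061     ]
rib (324, 244) [ 0.47092953 -0.26794459  0.061     ]
ridge [ 0.44653558 -0.23486917  0.0146    ]
0.0900563101327557 2.016820191321706
origin est [ 0.45470236 -0.25527718] [ 0.45577076 -0.25483694]
```

>>> {"name": "servo_tool", "arguments": {"plan": [[[0.003,-0.005,-0.03,0.01,-0.1],[0,0,-0.04,0,-0.1],[0,0,-0.04,0,-0.1],[0,0,-0.03,0,-0.1],[0,0,0,0,-0.1]]]}}

```text
time_s: 15.35
eef_pos: [0.4527, -0.2525, 0.1007]
eef_rot: [-0.005, 0.534, 0.845, 0.001]
wrist_force: [-0.8, 0.5, 0.1]
opening: 0.45
```

Run:
```python
from h import *
p=camera('wrist');save(p,'w11')
o=get_obs();print(o['time_s'],o['eef_pos'],o['eef_rot'],o['wrist_force'],o['opening'])
```

```text
15.4 [ 0.45425442 -0.253812    0.10338997] [-2.48942986e-03  5.33796922e-01  8.45608927e-01  4.36385352e-04] [ 0.06623697 -0.97388261 -0.34492668] 0.4508524942995476
```

View pics/w11.png

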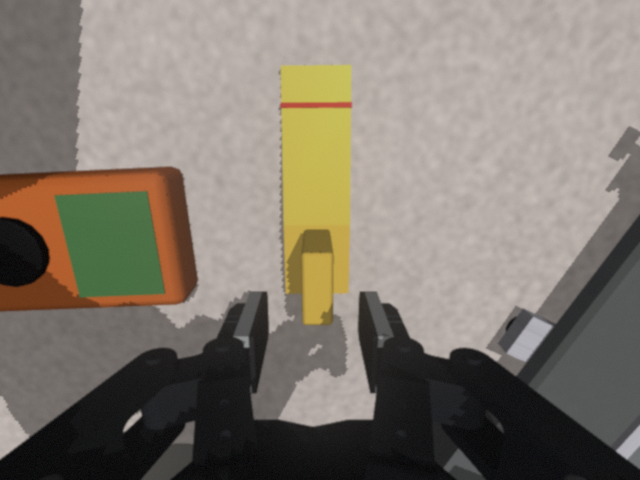

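>>> {"name": "servo_tool", "arguments": {"plan": [[[0.001,0.0005,-0.022,0,-0.1],[0,0,-0.022,0,-0.1],[0,0,-0.02,0,-0.1],[0,0,0,0,-0.1],[0,0,0,0,-1],[0,0,0,0,-1],[0,0,0,0,-1],[0,0,0,0,-1]]]}}

```text
time_s: 16.2
eef_pos: [0.4578, -0.2557, 0.0432]
eef_rot: [0.002, 0.533, 0.846, -0.0]
wrist_force: [-0.2, 0.1, 7.5]
opening: 0.181
```

Run:
```python
from h import *
p=camera('wrist');save(p,'w12')
o=get_obs();print(o['time_s'],o['eef_pos'],o['eef_rot'],o['wrist_force'],o['torque'],o['opening'])
```

```text
16.25 [ 0.45783235 -0.25570585  0.04322434] [ 1.83115409e-03  5.33269784e-01  8.45943177e-01 -3.54867037e-04] [-0.87204723  0.08310088  6.67710527] [0.10356958 0.15275544 0.01612255] 0.17800638562115903
```

View pics/w12.png

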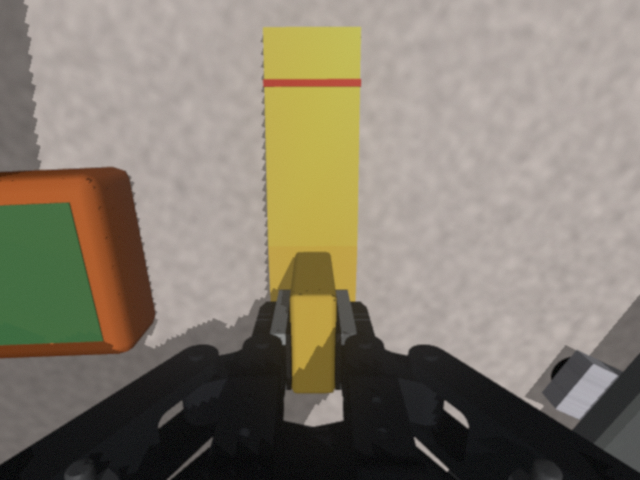

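Run:
```python
from h import *
o=get_obs()
p=camera('wrist')
a=(onz(p,(264.5,27.5),.002)+onz(p,(361,27.5),.002))/2; l=(onz(p,(265,82.5),.005)+onz(p,(361,82.5),.005))/2
y=2*np.arctan2(.8459,.5333);u=np.array([np.cos(y),np.sin(y)]);n=np.array([-u[1],u[0]])
e=np.array(o['eef_pos'])[:2];print(y,a,l,'nose rel',(a[:2]-e)@u,(a[:2]-e)@n,'line rel',(l[:2]-e)@u,(l[:2]-e)@n)
r=.112-.091;print(o['time_s'])
```

```text
2.0165710453195462 [ 0.40847356 -0.15310217  0.002     ] [ 0.41763548 -0.17203256  0.005     ] nose rel 0.11385831477521723 0.0002969939974442891 line rel 0.09282763430299226 0.00019238477242775138
16.25
```

>>> {"name": "servo_tool", "arguments": {"plan": [[[0,0,0.01,0,-1],[0,0,0.03,0,-1],[0,0,0.04,0,-1],[0,0,0.035,0,-1],[0,0,0.02,0,-1],[0,0,0,0,-1]]]}}

```text
time_s: 16.9
eef_pos: [0.4584, -0.2559, 0.1803]
eef_rot: [0.004, 0.533, 0.846, -0.001]
wrist_force: [0.4, 0.5, -1.5]
opening: 0.175
```

>>> {"name": "servo_tool", "arguments": {"plan": [[[0.015,0.001,0,-0.04,-1],[0.03,0.004,0,-0.07,-1],[0.035,0.005,0,-0.08,-1],[0.035,0.005,0,-0.08,-1],[0.035,0.005,0,-0.08,-1],[0.035,0.004,0,-0.06,-1],[0.02,0.003,0,-0.043,-1],[0.01,0,0,0,-1]]]}}

```text
time_s: 17.7
eef_pos: [0.6721, -0.2262, 0.1736]
eef_rot: [-0.001, 0.709, 0.705, -0.0]
wrist_force: [-1.0, -0.3, -2.2]
opening: 0.179
```

>>> {"name": "servo_tool", "arguments": {"plan": [[[0,0,0,0,-1],[0,0,0,0,-1]]]}}

```text
time_s: 17.9
eef_pos: [0.6703, -0.2275, 0.1749]
eef_rot: [-0.001, 0.709, 0.705, -0.001]
wrist_force: [-0.5, 0.1, -2.1]
opening: 0.18
```

Run:
```python
from h import *
import pickle
p=camera('wrist');save(p,'w13');s=camera('scene');pickle.dump((p,s),open('v13.pkl','wb'))
cv2.imwrite('pics/s13c.png',cv2.resize(s['img'][220:360,230:400],None,fx=4,fy=4,interpolation=cv2.INTER_CUBIC))
o=get_obs();print(o['time_s'],o['eef_pos'],o['eef_rot'],o['wrist_force'],o['torque'],o['opening'])
```

```text
18.0 [ 0.67038914 -0.22780632  0.17578732] [-5.20608690e-04  7.09666554e-01  7.04537463e-01 -2.71333527e-04] [ 0.38584063  0.95863486 -2.327158  ] [-0.09304748 -0.0035812  -0.02124932] 0.1774395229534017
```

View pics/w13.png

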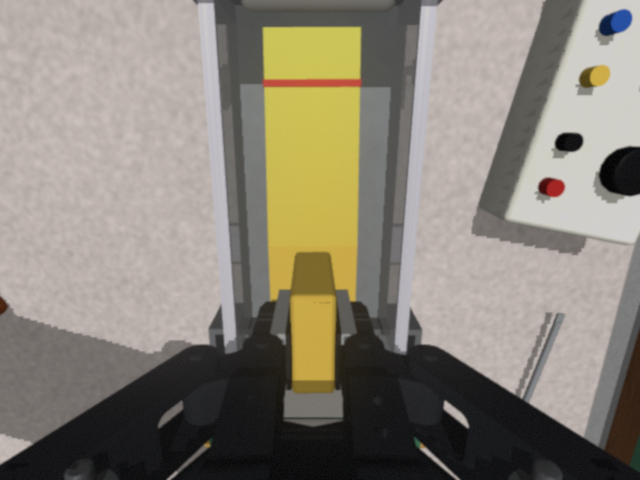

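View pics/s13c.png

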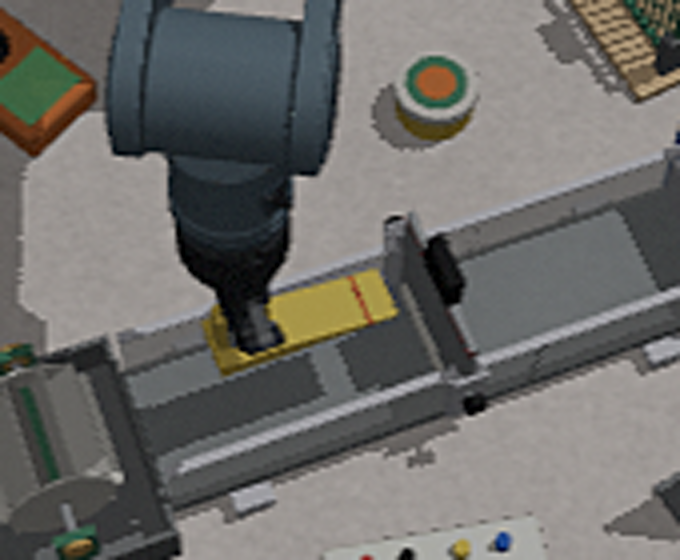

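>>> {"name": "servo_tool", "arguments": {"plan": [[[0.002,-0.001,-0.02,0,-1],[0,0,-0.025,0,-1],[0,0,-0.025,0,-1],[0,0,-0.02,0,-1],[0,0,-0.006,0,-1],[0,0,0,0,-1]]]}}

```text
time_s: 18.6
eef_pos: [0.6724, -0.2285, 0.0793]
eef_rot: [-0.001, 0.71, 0.704, -0.0]
wrist_force: [-0.9, -0.1, -1.8]
opening: 0.181
```

>>> {"name": "servo_tool", "arguments": {"plan": [[[0,0,-0.002,0,-1],[0,0,0,0,-1]]]}}

```text
time_s: 18.8
eef_pos: [0.6743, -0.229, 0.0797]
eef_rot: [0.001, 0.71, 0.705, 0.0]
wrist_force: [0.5, 0.6, -1.6]
opening: 0.175
```

>>> {"name": "servo_tool", "arguments": {"plan": [[[0,0,-0.002,0,-1],[0,0,0,0,-1]]]}}

```text
time_s: 19.0
eef_pos: [0.6738, -0.2286, 0.0766]
eef_rot: [0.0, 0.71, 0.705, 0.0]
wrist_force: [0.6, -0.1, -2.2]
opening: 0.176
```

>>> {"name": "servo_tool", "arguments": {"plan": [[[0,0,-0.001,0,-1],[0,0,0,0,-1]]]}}

```text
time_s: 19.2
eef_pos: [0.6735, -0.2284, 0.0751]
eef_rot: [-0.0, 0.71, 0.705, -0.0]
wrist_force: [0.5, -0.6, -1.9]
opening: 0.175
```

>>> {"name": "servo_tool", "arguments": {"plan": [[[0,0,-0.001,0,-1],[0,0,0,0,-1]]]}}

```text
time_s: 19.4
eef_pos: [0.6735, -0.2284, 0.0739]
eef_rot: [-0.0, 0.71, 0.705, -0.0]
wrist_force: [-0.8, 0.1, -2.0]
opening: 0.177
```

>>> {"name": "servo_tool", "arguments": {"plan": [[[0,0,-0.001,0,-1],[0,0,0,0,-1]]]}}

```text
time_s: 19.6
eef_pos: [0.6737, -0.2286, 0.0734]
eef_rot: [0.0, 0.71, 0.705, 0.0]
wrist_force: [-0.6, 1.1, -0.2]
opening: 0.177
```

>>> {"name": "servo_tool", "arguments": {"plan": [[[0,0,-0.001,0,-1],[0,0,0,0,-1]]]}}

```text
time_s: 19.8
eef_pos: [0.6741, -0.2287, 0.0733]
eef_rot: [0.001, 0.71, 0.705, 0.0]
wrist_force: [-2.3, 0.5, 6.0]
opening: 0.177
```

>>> {"name": "servo_tool", "arguments": {"plan": [[[0,0.008,0,0,-1],[0,0.01,0,0,-1],[0,0.008,0,0,-1],[0,0,0,0,-1]]]}}

```text
time_s: 20.2
eef_pos: [0.6745, -0.2008, 0.0733]
eef_rot: [0.001, 0.709, 0.705, 0.001]
wrist_force: [0.5, 1.5, 6.2]
opening: 0.177
```

Run:
```python
from h import *
import pickle
p=camera('wrist');save(p,'w14');s=camera('scene');pickle.dump((p,s),open('v14.pkl','wb'))
cv2.imwrite('pics/s14c.png',cv2.resize(s['img'][220:360,230:400],None,fx=4,fy=4,interpolation=cv2.INTER_CUBIC))
o=get_obs();print(o['time_s'],o['eef_pos'],o['eef_rot'],o['wrist_force'],o['torque'],o['opening'])
```

```text
20.3 [ 0.67454716 -0.2008625   0.07328921] [5.84725062e-04 7.09184100e-01 7.05022633e-01 8.10401021e-04] [0.52983051 1.4459577  6.74916201] [ 0.2387757  -0.07427683 -0.00518688] 0.17547407066023393
```

View pics/w14.png

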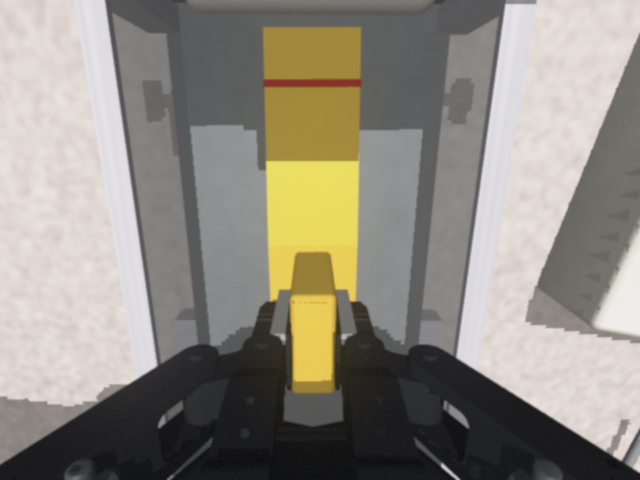

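View pics/s14c.png

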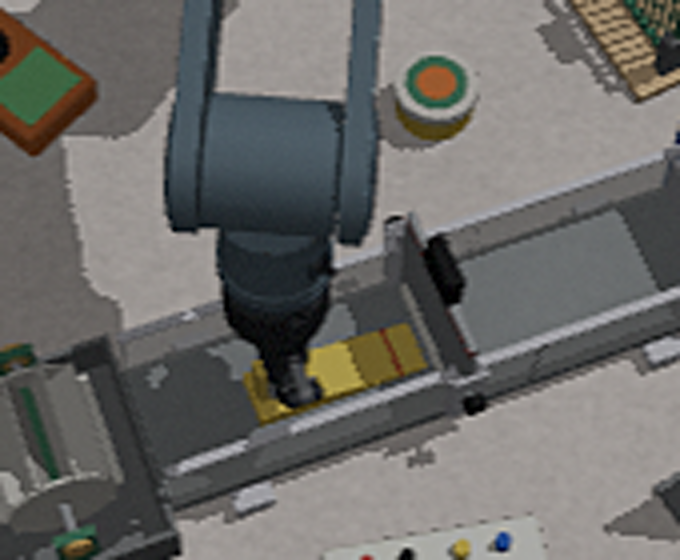

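>>> {"name": "servo_tool", "arguments": {"plan": [[[0,0.004,0,0,-1],[0,0.004,0,0,-1],[0,0.004,0,0,-1],[0,0,0,0,-1]]]}}

```text
time_s: 20.7
eef_pos: [0.6745, -0.1919, 0.0733]
eef_rot: [0.002, 0.709, 0.705, -0.001]
wrist_force: [0.3, -7.9, 3.6]
opening: 0.175
```

>>> {"name": "servo_tool", "arguments": {"plan": [[[0,0.004,0,0,-1],[0,0.004,0,0,-1],[0,0,0,0,-1]]]}}

```text
time_s: 21.0
eef_pos: [0.6743, -0.1835, 0.0733]
eef_rot: [0.002, 0.71, 0.705, -0.0]
wrist_force: [-0.5, -5.8, 4.5]
opening: 0.181
```

Run:
```python
from h import *
import pickle
p=camera('wrist');save(p,'w15');s=camera('scene');pickle.dump((p,s),open('v15.pkl','wb'))
cv2.imwrite('pics/s15c.png',cv2.resize(s['img'][220:360,230:400],None,fx=4,fy=4,interpolation=cv2.INTER_CUBIC))
o=get_obs();print(o['time_s'],o['eef_pos'],o['eef_rot'],o['wrist_force'],o['torque'],o['opening'])
```

```text
21.1 [ 0.67434907 -0.18352283  0.07326882] [ 1.84213341e-03  7.09597084e-01  7.04605235e-01 -2.17229477e-04] [-0.6813052  -5.91711666  4.18997613] [-0.96075026 -0.11089011 -0.03852138] 0.1708207915039136
```

View pics/w15.png

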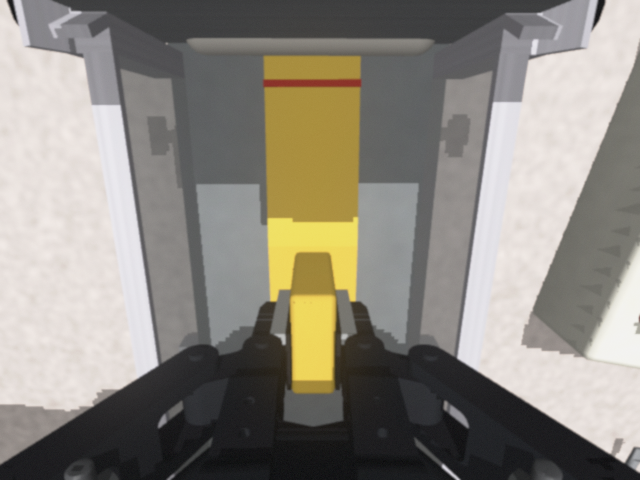

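View pics/s15c.png

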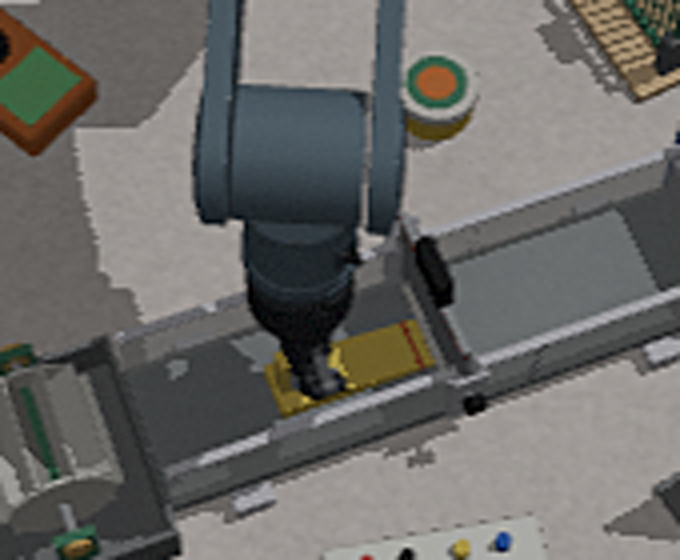

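>>> {"name": "servo_tool", "arguments": {"plan": [[[0,0.004,0,0,-1],[0,0.004,0,0,-1],[0,0.004,0,0,-1],[0,0,0,0,-1],[0,0,0,0,-1]]]}}

```text
time_s: 21.6
eef_pos: [0.6744, -0.1709, 0.0733]
eef_rot: [0.002, 0.71, 0.705, 0.0]
wrist_force: [-0.6, -3.9, 5.0]
opening: 0.178
```

Run:
```python
from h import *
import pickle
p=camera('wrist');save(p,'w16');s=camera('scene');pickle.dump((p,s),open('v16.pkl','wb'))
o=get_obs();print(o['time_s'],o['eef_pos'],o['eef_rot'],o['wrist_force'],o['torque'],o['opening'])
```

```text
21.7 [ 0.67440478 -0.17093472  0.07325563] [1.50353530e-03 7.09491228e-01 7.04712656e-01 9.43264986e-05] [-0.87257756 -4.53197022  5.21054787] [-0.73337371 -0.14098597  0.00484835] 0.1744413361341197
```

View pics/w16.png

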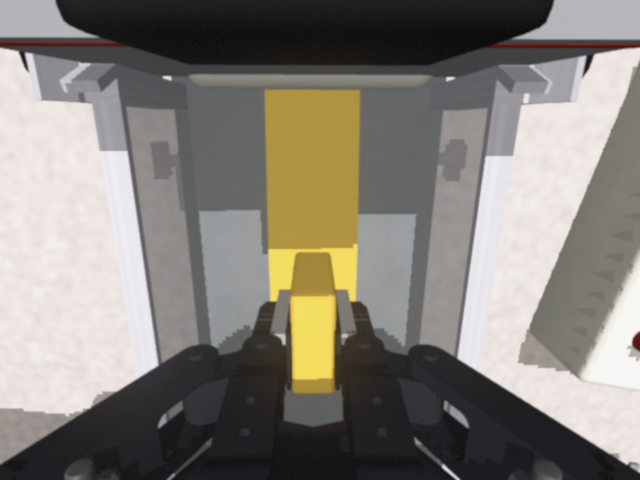

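Run:
```python
from h import *
import pickle
p,s=pickle.load(open('v16.pkl','rb'))
print(p['img'][66:96,312].sum(1).tolist(),p['img'][66:96,220].sum(1).tolist())
c,d=ray(p,(312,88.5))
d2=np.array([d[1],d[2]]);d2/=np.linalg.norm(d2);n=np.array([-d2[1],d2[0]])
n=n if n[0]>0 else -n  # +y side
for h in (.004,.005,.006):
    z=.03+h+.008
    # (P-c).n = .008
    y=c[1]+(.008-n[1]*(z-c[2]))/n[0]
    print(h,'gate y',y, 'line y at bed', onz(p,(312,82.5),.035)[1])
```

```text
[190, 204, 195, 199, 202, 205, 201, 226, 298, 377, 409, 410, 405, 397, 389, 382, 378, 366, 351, 340, 325, 308, 311, 343, 373, 383, 385, 387, 388, 384] [192, 198, 201, 198, 196, 196, 201, 239, 324, 388, 409, 407, 405, 398, 388, 379, 371, 360, 348, 327, 317, 305, 291, 291, 297, 297, 303, 299, 297, 298]
0.004 gate y -0.07310695857918625 line y at bed -0.07822523714429844
0.005 gate y -0.07319004799221371 line y at bed -0.07822523714429844
0.006 gate y -0.07327313740524115 line y at bed -0.07822523714429844
```

>>> {"name": "servo_tool", "arguments": {"plan": [[[0,0.0025,0,0,-1],[0,0.002,0,0,-1],[0,0,0,0,-1],[0,0,0,0,-1],[0,0,0,0,-1],[0,0,0,0,-1]]]}}

```text
time_s: 22.3
eef_pos: [0.6744, -0.1668, 0.0733]
eef_rot: [0.002, 0.71, 0.705, -0.0]
wrist_force: [-0.4, -4.5, 4.9]
opening: 0.18
```

Run:
```python
from h import *
import pickle
p=camera('wrist');save(p,'w17');s=camera('scene');t=camera('top');save(t,'t17');pickle.dump((p,s,t),open('v17.pkl','wb'))
p9,s9=pickle.load(open('v9.pkl','rb'))
a=cv2.resize(s9['img'][250:330,310:370],None,fx=6,fy=6,interpolation=cv2.INTER_CUBIC);b=cv2.resize(s['img'][250:330,310:370],None,fx=6,fy=6,interpolation=cv2.INTER_CUBIC)
cv2.imwrite('pics/s17c.png',np.hstack([a,b]))
cv2.imwrite('pics/s17.png',s['img'])
o=get_obs();print(o['time_s'],o['eef_pos'],o['eef_rot'],o['wrist_force'],o['torque'],o['opening'],o['dq'])
```

```text
22.45 [ 0.67443332 -0.16680949  0.0732648 ] [ 1.70513036e-03  7.09536768e-01  7.04666351e-01 -3.86712157e-05] [-0.52255237 -5.13688528  5.02603307] [-0.84026793 -0.18110738  0.01578139] 0.17723288713140795 [-0.00049433  0.00153986  0.00044246 -0.00043197 -0.00093127 -0.00078876]
```

View pics/w17.png

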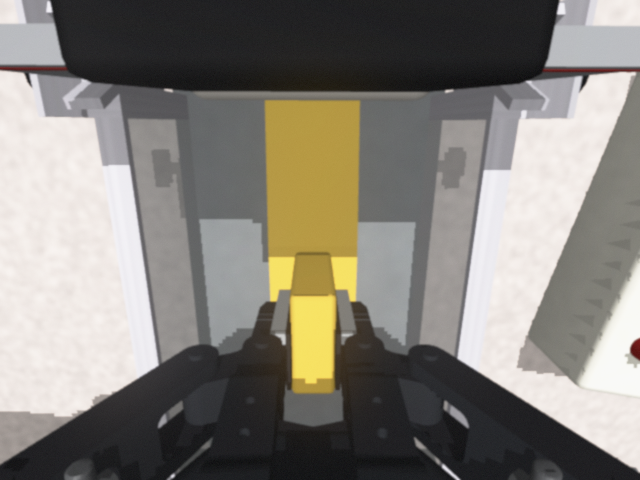

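View pics/s17c.png

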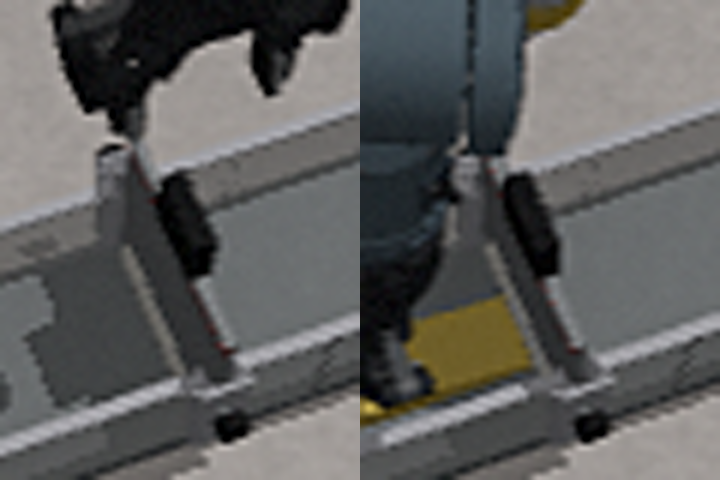

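View pics/s17.png

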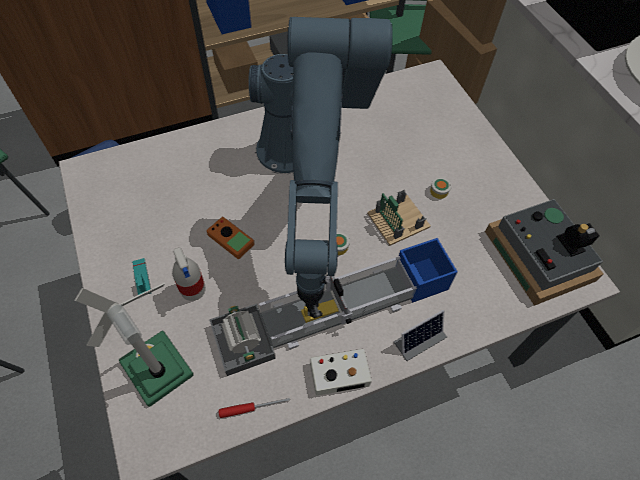

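Run:
```python
from h import *
print(hand_in())
```

```text
the job is handed in; nothing more can be done
None
```

The gate stands in the flume guides, resting on the gauge at about the 5 mm red line. The gauge is still gripped on the bed and the hand is off the gate. I handed the job in at about 22.5 s of the 58 s limit; no verdict was reported.

**Gate:** I took it from the rack (about 0.6 kg on the wrist) and lowered it in the guides to the bed. Contact came at tool height 0.1516 m, against 0.1515 m expected. I let go there and the pictures showed it upright.

**Gauge:** I gripped it by its rib, laid it on the bed with about 7 N of downward press, and pushed it about 62 mm under the gate.

**Last checks:**
- **Gap:** the red line computes to y ≈ -0.074 m and the gate to about -0.0735 m, so the gap should be about 5 mm. I worked this out from the tool position and pictures to roughly 2 mm along the gauge, or about 0.3 mm of gap; I did not measure it directly. The last scene picture shows the gate raised by only about 1.3 pixels, or 3–5 mm.
- **Forces and motion:** the wrist force was steady at about -5 N along the flume and +5 N up, with the joints at rest.
- **Other things:** the screen, rack, meter, spray bottle and right-hand tin looked unmoved. The other tin was partly hidden by the arm in the last picture. I compared these by eye only.

**Disagreement:** the networks' first slot position in y (-0.067 to -0.070 m) was 5–8 mm off the position read from the guides (-0.075 m). I used the guides, and the gate went in without side force.

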